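# Sort mixed skateboard wheels by size and put the axle on its rest

### The arm

A 6-joint arm with a two-finger parallel gripper is mounted at the origin on the work surface. World frame = base frame: x ahead of the robot, y to its left, z up, the work surface at z = 0. Lengths are in m, angles in rad, forces in N, time in s.
With the tool pointing down it reaches from about 0.3 to 0.775 m from the base axis. Payload 14.6 kg.
Tool frame: the origin (TCP) lies on the centre line of the jaws, within the pads' length; the fingertips stand 17 mm ahead of it and the grasp point (between the pads) lies 2 mm behind it; z points along the fingers, y is the direction in which the jaws open and shut (so a half turn about z gives the same grasp; the last joint's range is limited). The gripper opens to 94 mm and grips with 3 to 60 N. Pads are 16 mm wide; open, the fingers measure 119 mm over their backs; the gripper's body (75 mm by 177 mm) begins 78 mm behind the grasp point.
Start: joints at [1.207, 0.3, 1.521, -0, 1.321, -0.067], TCP at [0.161, 0.526, 0.222] pointing down, gripper open.
Joint ranges: [-3.03, 3.03], [-0.79, 2.21], [0.23, 2.52], [-1.04, 4.18], [0, 3.07], [-2.55, 2.55]. Speed limits (rad/s): [2.22, 2.22, 2.57, 3.14, 3.14, 3.14].

### API

Orientations are given as a unit quaternion [x, y, z, w].
In Python, from workcell import env, viewer, job gives the robot as it stands.
- The arm moves only by the shell command python3 -m pendant 'ROWS' [FORCE]. ROWS is JSON, a list of rows, each a list of 7 numbers: the turn, a rotation vector about the world's x, y, z in rad, then the shift along the world's x, y, z in mm, then the opening, from 0 (shut) to 1 (fully open). A call has 1 to 20 rows; each row is the pose to reach, as a shift and turn from the pose commanded when the call began; what a row does not reach only later rows make up. A row lasts 1/12 s, in which the tool goes at most 41.7 mm and 7.16 degrees, less where a joint would pass 70% of its speed; a pose out of reach is approached as far as the arm can. A call with a gripper value outside its range is refused whole. The fingers move at their own pace and stop on an object; FORCE is the grip in N (left out, the last holds). Time passes only in rows, so rows that repeat a pose let the fingers close. It gives the time, the measured TCP pose, the force and the opening at its end, in the units of the state.
- env.get_state(): the state, without advancing time (a new reading comes with each control period).
- viewer.read_camera(name): name is "side" or "top" or "wrist"; returns a dict with "img" (480x640x3 uint8, red, green, blue), "fovy" (degrees; the focal length in pixels is half the picture's height over the tangent of half this angle, whatever the lens; pixels are square), "cx", "cy" (the principal point, pixels), "rvec" (rotation vector, rad) and "tvec" (3), from world to camera coordinates, as OpenCV has them. Camera axes: x right, y down, z forward; pixel columns grow to the right and rows downward; lengths in m; the calibration is good to about 2 mm. A picture is of the moment at which its call begins. There is no depth.
- job.close_job(): hands the job in, once; it reports no verdict.
Trained networks look in the newest picture that a camera, given by its name, has taken for a name from the list of things; names that differ only in an ending like _2 or _b are one class to them, and where a whole thing is asked for, a point or a joint stands for the part that bears it (a point fixed in the world has none). Each returns a list of dicts, best first, with "score" (0 to 1); they miss things now and then, are a little off and sometimes report something else, mostly with a low value. They report only what shows in the picture. A call takes as long as a camera call. They do not tell look-alikes from the thing itself.
- viewer.outline_of(query, camera): "mask" (480x640 bool, what is visible of it) and "at" ([column, row] in pixels, amid what is visible of it).
- viewer.tip_of(query, camera): "at" ([column, row] in pixels: a listed point, or the origin of a listed thing).
The state is a dict: "t": time; "joints": joint angles; "dq": joint speeds; "joint_torque": joint torques, N m; "ee_pos": TCP position; "ee_rot": TCP orientation; "contact_force": force on the tool from outside, world axes, zero at the start; "ft_torque": the same for the moment, N m; "grip_width": finger opening in m.
Only numpy, scipy, OpenCV 4.12 (cv2) and the standard library are available. Lean on these libraries where they do the work, as an engineer would, in place of code of your own. Each camera call takes 0.05 s, during which the arm holds its last target. There are 200 camera calls.

### The job

Sort the mixed running gear on the plank: lay the two big pink wheels flat in the large plywood tray and the two small pink wheels flat in the smaller aluminium tray, side by side and none on top of another, and lay the loose truck axle down in the two notches of the steel axle rest, centred along it. Leave the dish of nuts where it stands.

Things in the scene. Friction and masses are not known exactly. Their poses are not given: they have to be found in the camera images.
- big_wheel_1_mid (a point): pink urethane skateboard wheel, one of two identical big wheels; 62 mm in diameter and 44 mm high, lying flat on the plank at the start, with a dark hub hole 22 mm across. This point is the wheel's centre, half-way up (22 mm above its underside); z is the wheel's axis. It weighs roughly 0.14 kg.
- big_wheel_2_mid (a point): pink urethane skateboard wheel, one of two identical big wheels; 62 mm in diameter and 44 mm high, lying flat on the plank at the start, with a dark hub hole 22 mm across. This point is the wheel's centre, half-way up (22 mm above its underside); z is the wheel's axis. It weighs roughly 0.14 kg.
- small_wheel_1_mid (a point): pink urethane skateboard wheel, one of two identical small wheels; 50 mm in diameter and 32 mm high, lying flat on the plank at the start, with a dark hub hole 22 mm across. This point is the wheel's centre, half-way up (16 mm above its underside); z is the wheel's axis. It weighs roughly 0.07 kg.
- small_wheel_2_mid (a point): pink urethane skateboard wheel, one of two identical small wheels; 50 mm in diameter and 32 mm high, lying flat on the plank at the start, with a dark hub hole 22 mm across. This point is the wheel's centre, half-way up (16 mm above its underside); z is the wheel's axis. It weighs roughly 0.07 kg.
- axle_mid (a point): loose truck axle: straight steel rod, 8 mm in diameter, 180 mm long, with a hexagonal nut (13 mm across flats, 10 mm long, middle 81 mm from the axle's middle) near each end. It lies level on the nuts' flats, its centre line 6.5 mm above the plank. This point is its middle, on the centre line; y runs along the rod. About 0.09 kg; grip the bare rod at the middle.
- large_tray: the larger wheel tray, pale plywood, a dark grip strip at each y end (out to 108 mm from the middle), open-topped and fixed to the plank; outside 158 mm along its x and 200 mm along its y, inside 146 by 188 mm, walls 6 mm thick and 22 mm high. Origin at the centre of its underside; the inner floor is 6 mm above it. It has room for two wheels side by side along y.
- small_tray: the smaller wheel tray, plain aluminium, open-topped and fixed to the plank; outside 142 mm along its x and 162 mm along its y, inside 130 by 150 mm, walls 6 mm thick and 22 mm high. Origin at the centre of its underside; the inner floor is 6 mm above it. It has room for two wheels side by side along y.
- axle_rest: axle rest, fixed: dark steel base 56 (x) by 130 (y) by 8 mm with two posts at y = -50 and +50 mm, each 14 mm wide along y and topped by an upward 90 degree V notch 37 mm wide at the mouth; notch bottoms 30 mm, rims 48 mm above the origin (centre of the underside). A seated axle lies along y over x = 0, its centre line 36 mm above the origin, middle at y = 0, nuts outside the posts.
- nut_dish: white ceramic dish of axle nuts, not to be disturbed: 84 mm across the rim, 22 mm high, loose on the plank. Origin at the centre of its underside.
Mind the look-alikes: they are no part of the job. Leave any blue or purple look-alike of the part that bears small_wheel_2_mid alone.

How it is judged:
At the end, for the whole second after the job is handed in: Big wheels flat (0.15 rad) on the large tray's floor, small ones on the small tray's, inside the walls, heights to 5 mm. Axle in both notches, to 8 mm across, 15 along, 5 in height, 0.1 rad. All at rest (0.02 m/s); nut dish within 30 mm of its start (x of big_wheel_1_mid in the frame of large_tray between -0.045 and 0.045 m and y of big_wheel_1_mid in the frame of large_tray between -0.066 and 0.066 m and z of big_wheel_1_mid in the frame of large_tray between 0.023 and 0.033 m and (angle between big_wheel_1_mid's own z axis and vertical below 0.15 rad or angle between big_wheel_1_mid's own z axis and vertical above 2.99 rad) and linear speed of each of big_wheel_1, big_wheel_2, small_wheel_1, small_wheel_2, axle below 0.02 m/s and x of big_wheel_2_mid in the frame of large_tray between -0.045 and 0.045 m and y of big_wheel_2_mid in the frame of large_tray between -0.066 and 0.066 m and z of big_wheel_2_mid in the frame of large_tray between 0.023 and 0.033 m and (angle between big_wheel_2_mid's own z axis and vertical below 0.15 rad or angle between big_wheel_2_mid's own z axis and vertical above 2.99 rad) and x of small_wheel_1_mid in the frame of small_tray between -0.043 and 0.043 m and y of small_wheel_1_mid in the frame of small_tray between -0.053 and 0.053 m and z of small_wheel_1_mid in the frame of small_tray between 0.017 and 0.027 m and (angle between small_wheel_1_mid's own z axis and vertical below 0.15 rad or angle between small_wheel_1_mid's own z axis and vertical above 2.99 rad) and x of small_wheel_2_mid in the frame of small_tray between -0.043 and 0.043 m and y of small_wheel_2_mid in the frame of small_tray between -0.053 and 0.053 m and z of small_wheel_2_mid in the frame of small_tray between 0.017 and 0.027 m and (angle between small_wheel_2_mid's own z axis and vertical below 0.15 rad or angle between small_wheel_2_mid's own z axis and vertical above 2.99 rad) and x of axle_mid in the frame of axle_rest between -0.008 and 0.008 m and y of axle_mid in the frame of axle_rest between -0.015 and 0.015 m and z of axle_mid in the frame of axle_rest between 0.0307 and 0.0407 m and angle between the y axis of axle_mid and the y axis of axle_rest, either way round below 0.1 rad and distance of nut_dish from where it was at the start of the episode below 0.03 m); the robot touches nothing.
It fails at once if the nut dish is pushed more than 30 mm from its place (distance of nut_dish from where it was at the start of the episode above 0.03 m).
It also fails if it takes over 134 s, if anything falls off the work surface, if the arm or the gripper's body presses on something with over 40 N, if the wrist force passes 120 N, or if a joint passes its speed limit or range.

## Working session

There is one attempt and no reset: what is moved stays moved. The work goes in short steps, Python scripts to look and compute and a shell command to move; the robot and the scene stay as the last step left them, time stands still between calls to the robot, and variables do not carry over. Pictures are saved under pics/ and viewed, about 12 in all and at most 16, crops included, and the job is handed in when it is done.

```bash
ls; mkdir -p pics; cat > h.py <<'E'
import numpy as np, cv2
from workcell import env, viewer, job
def cam(n):
    c=viewer.read_camera(n); c['R']=cv2.Rodrigues(np.array(c['rvec'],float))[0]; c['t']=np.array(c['tvec'],float).ravel()
    c['f']=240/np.tan(np.radians(c['fovy'])/2); return c
def save(c,name,crop=None,s=1):
    im=c['img'][:,:,::-1]
    if crop: a,b,d,e=crop; im=im[b:e,a:d]
    cv2.imwrite('pics/'+name,cv2.resize(im,None,fx=s,fy=s,interpolation=cv2.INTER_CUBIC))
def world(c,p,z):
    d=c['R'].T@np.array([(p[0]-c['cx'])/c['f'],(p[1]-c['cy'])/c['f'],1]); o=-c['R'].T@c['t']
    return o+d*(z-o[2])/d[2]
def pix(c,P):
    q=c['R']@np.array(P)+c['t']; return q[:2]/q[2]*c['f']+[c['cx'],c['cy']]
E
python3 - <<'E'
from h import *
s=env.get_state(); print(s['t'],s['ee_pos'],s['ee_rot'],s['grip_width'])
Z=dict(big_wheel_1_mid=.022,small_wheel_1_mid=.016,axle_mid=.0065,large_tray=0,small_tray=0,axle_rest=0,nut_dish=0)
for n in ['top','side']:
    c=cam(n); save(c,n+'0.png'); print(n,'cam at',-c['R'].T@c['t'])
    for q,z in Z.items():
        for r in viewer.tip_of(q,n): print(q,np.round(r['at']),round(r['score'],2),np.round(world(c,r['at'],z),3))
E
```

```text
pics
0.0 [0.16077114 0.52572317 0.22187612] [ 1.47840063e-01  9.89011104e-01 -5.83711663e-04 -1.06330180e-04] 0.09391406709837015
top cam at [0.29700007 0.07249861 0.9318093 ]
big_wheel_1_mid [513. 276.] 0.87 [ 0.357 -0.324  0.022]
small_wheel_1_mid [195. 268.] 0.62 [0.363 0.302 0.016]
axle_mid [341. 217.] 0.62 [0.471 0.015 0.006]
large_tray [460. 158.] 0.57 [ 0.604 -0.235  0.   ]
small_tray [346. 140.] 0.9 [0.638 0.006 0.   ]
axle_rest [221. 161.] 0.84 [0.586 0.265 0.   ]
nut_dish [136. 227.] 0.66 [0.444 0.43  0.   ]
nut_dish [220. 162.] 0.47 [0.585 0.268 0.   ]
side cam at [ 0.10962803 -0.68201959  0.62365536]
big_wheel_1_mid [382. 414.] 0.7 [ 0.36  -0.32   0.022]
big_wheel_1_mid [276. 230.] 0.42 [0.386 0.182 0.022]
small_wheel_1_mid [247. 211.] 0.65 [0.357 0.296 0.016]
axle_mid [343. 271.] 0.6 [0.464 0.01  0.006]
large_tray [486. 334.] 0.97 [ 0.61  -0.243  0.   ]
small_tray [419. 251.] 0.73 [0.643 0.007 0.   ]
axle_rest [338. 202.] 0.94 [0.579 0.265 0.   ]
nut_dish [264. 184.] 0.7 [0.445 0.431 0.   ]
```

View pics/top0.png

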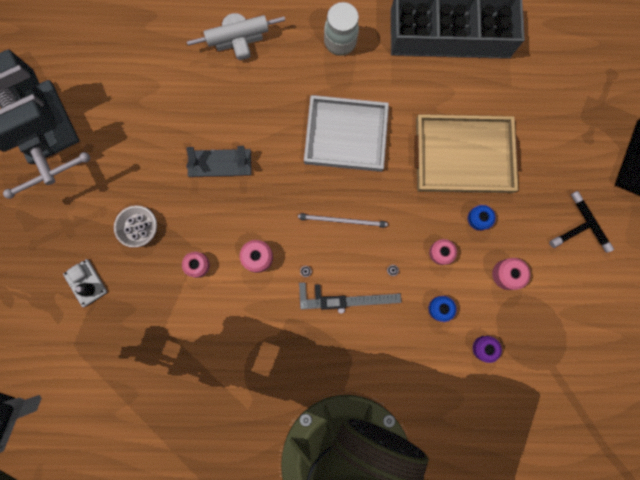

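View pics/side0.png

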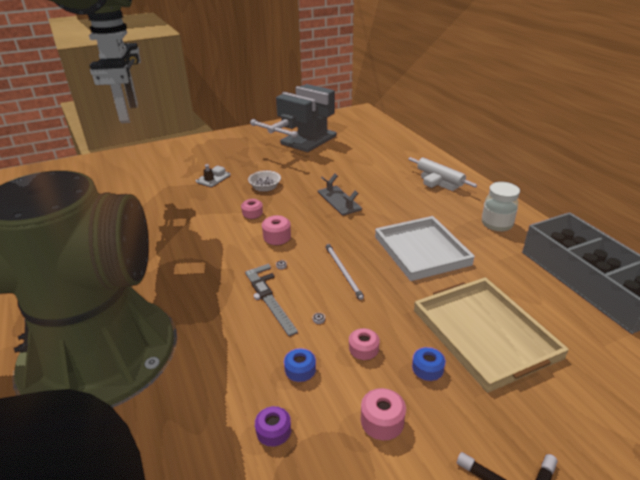

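Four pink candidates in the top view: small wheels at (195,264) and (444,252), big wheels at (256,256) and (513,274). The blue wheels at (482,217) and (443,308) and the purple one at (488,348) are look-alikes to leave alone. Next I fit positions and take one enlarged crop to confirm.

```bash
cat > fit.py <<'E'
from h import *
from scipy.optimize import minimize
def hullmask(c,pts):
    p=np.array([pix(c,q) for q in pts]); m=np.zeros((480*4,640*4),np.uint8)
    cv2.fillConvexPoly(m,cv2.convexHull((p*4+1.5).round().astype(np.int32)),1); return cv2.resize(m.astype(np.float32),(640,480),interpolation=cv2.INTER_AREA)
def cyl(r,h,x,y): 
    a=np.linspace(0,2*np.pi,40); return [(x+r*np.cos(t),y+r*np.sin(t),z) for t in a for z in (0,h)]
def box(lx,ly,h,x,y,w):
    return [(x+np.cos(w)*i*lx/2-np.sin(w)*j*ly/2,y+np.sin(w)*i*lx/2+np.cos(w)*j*ly/2,z) for i in(-1,1) for j in(-1,1) for z in(0,h)]
def iou(a,b): return np.minimum(a,b).sum()/np.maximum(a,b).sum()
def fit(views,model,x0):
    x0=np.array(x0,float); n=len(x0); st=np.array([.006,.006,.06])[:n]
    r=minimize(lambda p:-sum(iou(hullmask(c,model(*p)),m) for c,m in views),x0,method='Nelder-Mead',
      options=dict(initial_simplex=np.vstack([x0]+[x0+np.eye(n)[i]*st for i in range(n)]),xatol=2e-4,fatol=1e-4))
    return np.round(r.x,4),round(-r.fun/len(views),3)
def pink(c):
    h=cv2.cvtColor(c['img'],cv2.COLOR_RGB2HSV); return cv2.morphologyEx((((h[...,0]>160)|(h[...,0]<3))&(h[...,1]>70)&(h[...,2]>90)).astype(np.uint8),cv2.MORPH_OPEN,np.ones((3,3)))
def blobs(c):
    out=[]
    for k in cv2.findContours(pink(c),cv2.RETR_EXTERNAL,cv2.CHAIN_APPROX_NONE)[0]:
        if cv2.contourArea(k)<150: continue
        m=np.zeros((480,640),np.uint8); cv2.fillPoly(m,[cv2.convexHull(k)],1); out.append((k.reshape(-1,2).mean(0),m.astype(np.float32)))
    return out
E
python3 - <<'E'
from fit import *
ct,cs=cam('top'),cam('side'); save(ct,'crop1.png',(400,190,550,370),4*.8)
for n,c in (('t',ct),('s',cs)):
    for ctr,m in blobs(c):
        w=world(c,ctr,.02)[:2]; r=[]
        for nm,(rr,h) in dict(big=(.031,.044),small=(.025,.032)).items(): r.append((nm,*fit([(c,m)],lambda x,y:cyl(rr,h,x,y),w)))
        print(n,ctr.round(),int(m.sum()),*r)
B=dict(large_tray=(.158,.200,.022,.604,-.235,0),small_tray=(.142,.162,.022,.638,.006,0))
for q,b in B.items():
    V=[]
    for n,c in (('top',ct),('side',cs)):
        m=viewer.outline_of(q,n)[0]['mask'].astype(np.float32); V.append((c,m)); print(q,n,fit([(c,m)],lambda x,y,w:box(*b[:3],x,y,w),b[3:]))
for q in ('axle_mid','axle_rest'):
    for n,c in (('top',ct),('side',cs)):
        m=viewer.outline_of(q,n)[0]['mask'].astype(np.uint8); P=np.argwhere(m)[:,::-1].astype(np.float32)
        W=np.array([world(c,p,.0065 if q=='axle_mid' else .008)[:2] for p in P]); u=np.linalg.svd(W-W.mean(0),full_matrices=False)[2][0]
        t=(W-W.mean(0))@u; print(q,n,len(P),'mid',(W.mean(0)+u*(t.max()+t.min())/2).round(4),'mean',W.mean(0).round(4),'len',np.ptp(t).round(3),'yaw',np.degrees(np.arctan(-u[0]/u[1])).round(1))
E
```

```text
t [511. 274.] 982 ('big', array([ 0.3616, -0.3207]), np.float64(0.903)) ('small', array([ 0.3585, -0.3233]), np.float64(0.693))
t [195. 264.] 551 ('big', array([0.3711, 0.2936]), np.float64(0.561)) ('small', array([0.37  , 0.3022]), np.float64(0.879))
t [256. 255.] 857 ('big', array([0.3877, 0.1818]), np.float64(0.942)) ('small', array([0.3908, 0.1888]), np.float64(0.671))
t [443. 252.] 562 ('big', array([ 0.4001, -0.182 ]), np.float64(0.577)) ('small', array([ 0.4028, -0.1873]), np.float64(0.904))
s [383. 414.] 1950 ('big', array([ 0.3627, -0.3166]), np.float64(0.891)) ('small', array([ 0.3624, -0.3215]), np.float64(0.705))
s [364. 344.] 798 ('big', array([ 0.4052, -0.177 ]), np.float64(0.52)) ('small', array([ 0.4048, -0.1835]), np.float64(0.829))
s [276. 230.] 709 ('big', array([0.388 , 0.1888]), np.float64(0.853)) ('small', array([0.3868, 0.1865]), np.float64(0.726))
s [252. 208.] 351 ('big', array([0.376 , 0.3113]), np.float64(0.497)) ('small', array([0.3694, 0.3059]), np.float64(0.803))
large_tray top (array([ 0.6094, -0.2413,  0.0018]), np.float64(0.968))Traceback (most recent call last):
  File "<stdin>", line 12, in <module>
IndexError: list index out of range
```

View pics/crop1.png

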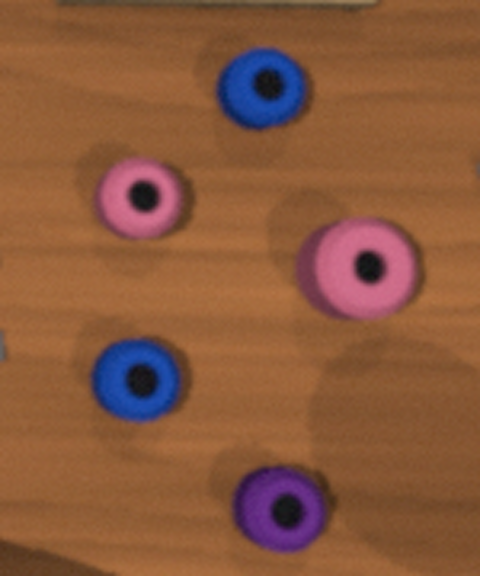

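The crop shows the pink small wheel at (444,252) and the pink big wheel at (513,274), with the blue and purple ones separate. Now the trays, axle and rest.

```bash
python3 - <<'E'
from fit import *
ct,cs=cam('top'),cam('side')
B=dict(large_tray=(.158,.200,.022,.604,-.235,0),small_tray=(.142,.162,.022,.638,.006,0))
def ol(q,n):
    r=viewer.outline_of(q,n); return r[0]['mask'] if r else None
for q,b in B.items():
    for n,c in (('top',ct),('side',cs)):
        m=ol(q,n)
        print(q,n,None if m is None else fit([(c,m.astype(np.float32))],lambda x,y,w:box(*b[:3],x,y,w),b[3:]))
for q in ('axle_mid','axle_rest'):
    for n,c in (('top',ct),('side',cs)):
        m=ol(q,n)
        if m is None: print(q,n,None); continue
        P=np.argwhere(m)[:,::-1].astype(np.float32)
        W=np.array([world(c,p,.0065 if q=='axle_mid' else .008)[:2] for p in P]); u=np.linalg.svd(W-W.mean(0),full_matrices=False)[2][0]
        t=(W-W.mean(0))@u; print(q,n,len(P),'mid',(W.mean(0)+u*(t.max()+t.min())/2).round(4),'mean',W.mean(0).round(4),'len',np.ptp(t).round(3),'yaw',np.degrees(np.arctan(-u[0]/u[1])).round(1))
h=ct['img'][130:190,170:270]; save(ct,'rest.png',(170,130,270,190),4)
E
```

```text
large_tray top (array([ 0.6096, -0.2414,  0.0031]), np.float64(0.964))
large_tray side (array([ 0.609 , -0.241 ,  0.0028]), np.float64(0.974))
small_tray top (array([0.638, 0.006, 0.   ]), np.float64(0.0))
small_tray side (array([ 0.6484,  0.0083, -0.0701]), np.float64(0.982))
axle_mid top 358 mid [0.4651 0.0131] mean [0.465  0.0122] len 0.176 yaw -4.3
axle_mid side 337 mid [0.4648 0.0137] mean [0.4644 0.0077] len 0.187 yaw -4.4
axle_rest top 1751 mid [0.5811 0.2696] mean [0.5812 0.2689] len 0.132 yaw 2.5
axle_rest side 799 mid [0.587  0.2933] mean [0.5843 0.2705] len 0.2 yaw -6.7
```

View pics/rest.png

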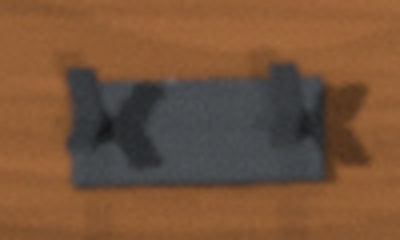

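Crop: the rest's base is clear at about (188–251, 149–177) px, giving a centre near (220,163), and its yaw is only 1–2°. Positions are consistent, so I start with small wheel A, jaws along x.

```bash
python3 -c "
from h import *
c=cam('top')
for p in [(220,163),(188.75,176.75),(251.25,175.75),(250.75,149.25)]: print(world(c,p,.008).round(4))"
python3 -m pendant '[[0,0,-1.275,209,-222,-92,1],[0,0,-1.275,209,-222,-92,1],[0,0,-1.275,209,-222,-92,1],[0,0,-1.275,209,-222,-92,1],[0,0,-1.275,209,-222,-92,1],[0,0,-1.275,209,-222,-92,1],[0,0,-1.275,209,-222,-92,1],[0,0,-1.275,209,-222,-92,1],[0,0,-1.275,209,-222,-92,1],[0,0,-1.275,209,-222,-92,1],[0,0,-1.275,209,-222,-92,1],[0,0,-1.275,209,-222,-92,1],[0,0,-1.275,209,-222,-92,1],[0,0,-1.275,209,-222,-92,1],[0,0,-1.275,209,-222,-92,1]]' 15
```

```text
[0.5798 0.2654 0.008 ]
[0.5494 0.3277 0.008 ]
[0.5541 0.2003 0.008 ]
[0.6106 0.2034 0.008 ]
t: 2.8
ee_pos: [0.3697, 0.3042, 0.1305]
ee_rot: [0.707, 0.708, 0.0, 0.0]
contact_force: [0.2, 0.3, 0.1]
grip_width: 0.0942
```

```bash
python3 -m pendant '[[0,0,0,0,0,-40,1],[0,0,0,0,0,-80,1],[0,0,0,0,0,-109,1],[0,0,0,0,0,-109,1],[0,0,0,0,0,-109,1],[0,0,0,0,0,-109,0.3],[0,0,0,0,0,-109,0.3],[0,0,0,0,0,-109,0.3],[0,0,0,0,0,-109,0.3],[0,0,0,0,0,-109,0.3],[0,0,0,0,0,-109,0.3],[0,0,0,0,0,-109,0.3],[0,0,0,0,0,-109,0.3],[0,0,0,0,0,-60,0.3],[0,0,0,0,0,0,0.3],[0,0,0,0,0,0,0.3],[0,0,0,0,0,0,0.3],[0,0,0,0,0,0,0.3]]' 15
```

```text
t: 4.3
ee_pos: [0.3702, 0.3042, 0.1313]
ee_rot: [0.707, 0.707, 0.001, 0.0]
contact_force: [-0.6, 0.1, -1.9]
grip_width: 0.0501
```

```bash
python3 -m pendant '[[0,0,-0.07,279,-259,0,0.3],[0,0,-0.07,279,-259,0,0.3],[0,0,-0.07,279,-259,0,0.3],[0,0,-0.07,279,-259,0,0.3],[0,0,-0.07,279,-259,0,0.3],[0,0,-0.07,279,-259,0,0.3],[0,0,-0.07,279,-259,0,0.3],[0,0,-0.07,279,-259,0,0.3],[0,0,-0.07,279,-259,0,0.3],[0,0,-0.07,279,-259,0,0.3],[0,0,-0.07,279,-259,0,0.3],[0,0,-0.07,279,-259,0,0.3],[0,0,-0.07,279,-259,0,0.3],[0,0,-0.07,279,-259,0,0.3]]'
python3 - <<'E'
from fit import *
c=cam('top'); save(c,'top2.png')
r=viewer.outline_of('small_tray','top')
if r: print(fit([(c,r[0]['mask'].astype(np.float32))],lambda x,y,w:box(.142,.162,.022,x,y,w),(.645,.008,-.07)))
c=cam('wrist'); save(c,'w2.png'); 
for r in viewer.tip_of('small_tray','wrist'): print(r['score'],world(c,r['at'],0))
E
```

```text
t: 5.47
ee_pos: [0.6481, 0.0462, 0.1303]
ee_rot: [0.731, 0.682, -0.0, -0.0]
contact_force: [-0.7, -0.3, -0.7]
grip_width: 0.0495
(array([ 0.645,  0.008, -0.07 ]), np.float64(0.0))
```

View pics/w2.png

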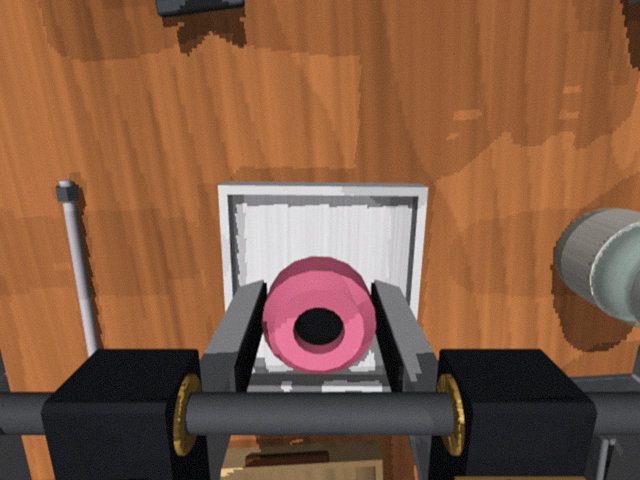

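The wheel is gripped at (319,325) and centred over the tray, whose walls run from 219 to 427 px. Lowering it.

```bash
python3 -c "
from h import *
c=cam('wrist')
a,b=[world(c,p,.022) for p in [(219,187),(427,184)]];print(a,b)"
python3 -m pendant '[[0,0,0,0,0,-40,0.3],[0,0,0,0,0,-75,0.3],[0,0,0,0,0,-95,0.3],[0,0,0,0,0,-103,0.3],[0,0,0,0,0,-103,0.3],[0,0,0,0,0,-103,0.3],[0,0,0,0,0,-103,0.75],[0,0,0,0,0,-103,0.75],[0,0,0,0,0,-103,0.75],[0,0,0,0,0,-103,0.75],[0,0,0,0,0,-103,0.75],[0,0,0,0,0,-60,0.75],[0,0,0,0,0,-20,0.75],[0,0,0,0,0,20,1],[0,0,0,0,0,20,1]]'
```

```text
[0.58293297 0.09091089 0.022     ] [0.72309965 0.08295841 0.022     ]
t: 6.97
ee_pos: [0.6517, 0.045, 0.1596]
ee_rot: [0.732, 0.682, 0.005, 0.004]
contact_force: [0.6, -0.1, 1.3]
grip_width: 0.0805
```

```bash
python3 -m pendant '[[0,0,0.07,-261,140,0,1],[0,0,0.07,-261,140,0,1],[0,0,0.07,-261,140,0,1],[0,0,0.07,-261,140,0,1],[0,0,0.07,-261,140,0,1],[0,0,0.07,-261,140,0,1],[0,0,0.07,-261,140,0,1],[0,0,0.07,-261,140,0,1],[0,0,0.07,-261,140,0,1],[0,0,0.07,-261,140,0,1],[0,0,0.07,-261,140,0,1],[0,0,0.07,-261,140,-70,1],[0,0,0.07,-261,140,-70,1],[0,0,0.07,-261,140,-70,1]]'
python3 - <<'E'
from h import *
c=cam('wrist'); save(c,'w3.png')
for r in viewer.tip_of('big_wheel_1_mid','wrist'): print(r['score'],np.round(r['at']),world(c,r['at'],.022).round(4))
E
```

```text
t: 8.13
ee_pos: [0.3863, 0.1834, 0.0761]
ee_rot: [0.708, 0.706, -0.003, -0.002]
contact_force: [0.1, -0.2, -1.8]
grip_width: 0.0944
```

View pics/w3.png

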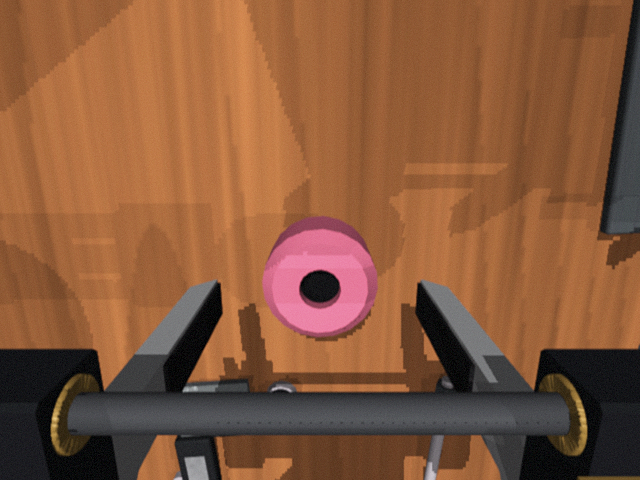

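Wheel at (320,287), midway between the fingers.

```bash
python3 -c "
from h import *
c=cam('wrist');print(world(c,(320,284),.044), env.get_state()['ee_pos'])"
python3 -m pendant '[[0,0,0,0,0,-30,1],[0,0,0,0,0,-58,1],[0,0,0,0,0,-58,1],[0,0,0,0,0,-58,1],[0,0,0,0,0,-58,0.4],[0,0,0,0,0,-58,0.4],[0,0,0,0,0,-58,0.4],[0,0,0,0,0,-58,0.4],[0,0,0,0,0,-58,0.4],[0,0,0,0,0,-58,0.4],[0,0,0,0,0,0,0.4],[0,0,0,0,0,40,0.4],[0,0,0,0,0,70,0.4],[0,0,0,0,0,70,0.4],[0,0,0,0,0,70,0.4]]' 25
```

```text
[0.38760646 0.18386214 0.044     ] [0.38890205 0.18480189 0.08153404]
t: 9.53
ee_pos: [0.3887, 0.1853, 0.1523]
ee_rot: [0.707, 0.707, 0.002, 0.001]
contact_force: [0.1, 0.3, -1.1]
grip_width: 0.0617
```

```bash
python3 -m pendant '[[0,0,0,222,-384,0,0.4],[0,0,0,222,-384,0,0.4],[0,0,0,222,-384,0,0.4],[0,0,0,222,-384,0,0.4],[0,0,0,222,-384,0,0.4],[0,0,0,222,-384,0,0.4],[0,0,0,222,-384,0,0.4],[0,0,0,222,-384,0,0.4],[0,0,0,222,-384,0,0.4],[0,0,0,222,-384,0,0.4],[0,0,0,222,-384,0,0.4],[0,0,0,222,-384,0,0.4],[0,0,0,222,-384,0,0.4],[0,0,0,222,-384,0,0.4],[0,0,0,222,-384,-70,0.4],[0,0,0,222,-384,-70,0.4],[0,0,0,222,-384,-70,0.4],[0,0,0,222,-384,-70,0.4]]'
python3 - <<'E'
from h import *
c=cam('wrist'); save(c,'w4.png')
E
```

```text
t: 11.03
ee_pos: [0.6091, -0.1979, 0.0798]
ee_rot: [0.707, 0.707, -0.001, -0.001]
contact_force: [0.7, -1.1, -0.9]
grip_width: 0.0616
```

View pics/w4.png

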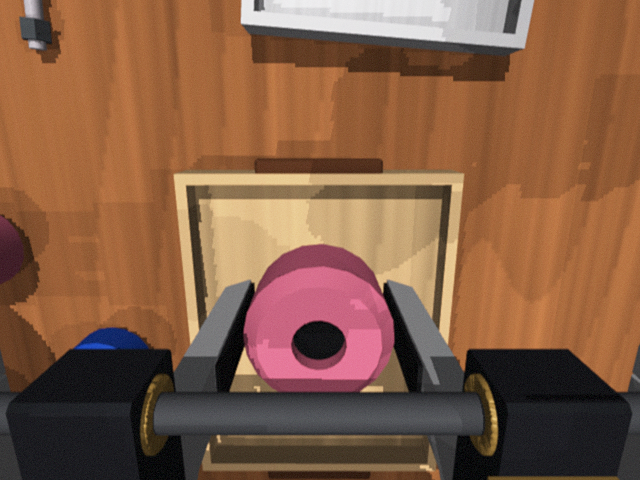

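The wheel is centred between the tray walls (178–462 px). Lowering and releasing.

```bash
python3 -m pendant '[[0,0,0,0,0,-30,0.4],[0,0,0,0,0,-45,0.4],[0,0,0,0,0,-51,0.4],[0,0,0,0,0,-51,0.4],[0,0,0,0,0,-51,0.4],[0,0,0,0,0,-51,0.85],[0,0,0,0,0,-51,0.85],[0,0,0,0,0,-51,0.85],[0,0,0,0,0,-51,0.85],[0,0,0,0,0,-51,0.85],[0,0,0,0,0,-20,0.85],[0,0,0,0,0,20,0.85],[0,0,0,0,0,60,1],[0,0,0,0,0,60,1],[0,0,0,0,0,60,1]]'
python3 -m pendant '[[0,0,0,-247,-121,0,1],[0,0,0,-247,-121,0,1],[0,0,0,-247,-121,0,1],[0,0,0,-247,-121,0,1],[0,0,0,-247,-121,0,1],[0,0,0,-247,-121,0,1],[0,0,0,-247,-121,0,1],[0,0,0,-247,-121,0,1],[0,0,0,-247,-121,0,1],[0,0,0,-247,-121,0,1],[0,0,0,-247,-121,0,1],[0,0,0,-247,-121,-60,1],[0,0,0,-247,-121,-60,1],[0,0,0,-247,-121,-60,1]]'
python3 - <<'E'
from h import *
c=cam('wrist'); save(c,'w5.png')
E
```

```text
t: 12.33
ee_pos: [0.6108, -0.1994, 0.1431]
ee_rot: [0.707, 0.707, 0.001, 0.002]
contact_force: [-0.7, 0.5, -1.4]
grip_width: 0.0933
t: 13.5
ee_pos: [0.3621, -0.318, 0.0767]
ee_rot: [0.707, 0.707, 0.0, -0.003]
contact_force: [-0.7, -0.3, 0.4]
grip_width: 0.0938
```

View pics/w5.png

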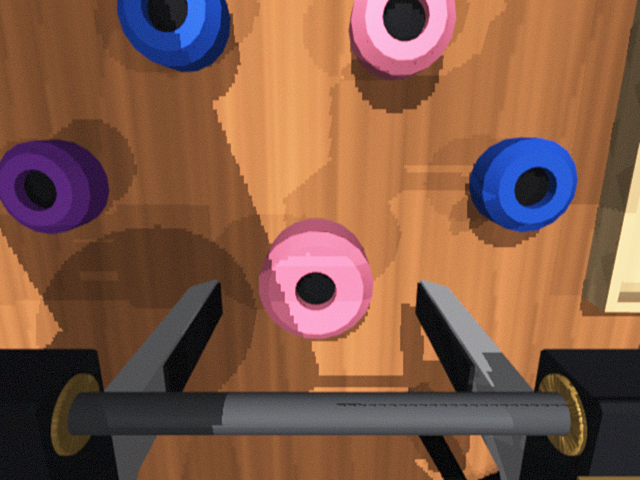

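Pink big wheel at (316,288), well between the fingers, with the blue and purple wheels clear of the jaws. Gripping it and carrying it to the other half of the tray.

```bash
python3 -m pendant '[[0,0,0,0,0,-30,1],[0,0,0,0,0,-58,1],[0,0,0,0,0,-58,1],[0,0,0,0,0,-58,1],[0,0,0,0,0,-58,0.4],[0,0,0,0,0,-58,0.4],[0,0,0,0,0,-58,0.4],[0,0,0,0,0,-58,0.4],[0,0,0,0,0,-58,0.4],[0,0,0,0,0,-58,0.4],[0,0,0,0,0,0,0.4],[0,0,0,0,0,40,0.4],[0,0,0,0,0,70,0.4],[0,0,0,0,0,70,0.4],[0,0,0,0,0,70,0.4]]' 25
python3 -m pendant '[[0,0,0,247,37,0,0.4],[0,0,0,247,37,0,0.4],[0,0,0,247,37,0,0.4],[0,0,0,247,37,0,0.4],[0,0,0,247,37,0,0.4],[0,0,0,247,37,0,0.4],[0,0,0,247,37,0,0.4],[0,0,0,247,37,0,0.4],[0,0,0,247,37,0,0.4],[0,0,0,247,37,0,0.4],[0,0,0,247,37,-70,0.4],[0,0,0,247,37,-70,0.4],[0,0,0,247,37,-70,0.4],[0,0,0,247,37,-70,0.4]]'
python3 - <<'E'
from h import *
c=cam('wrist'); save(c,'w6.png')
E
```

```text
t: 14.8
ee_pos: [0.3635, -0.3207, 0.1525]
ee_rot: [0.707, 0.707, 0.0, 0.002]
contact_force: [-0.7, 1.1, -2.7]
grip_width: 0.0619
t: 15.97
ee_pos: [0.6088, -0.2833, 0.0803]
ee_rot: [0.708, 0.706, -0.0, -0.001]
contact_force: [0.3, -0.5, -0.0]
grip_width: 0.0617
```

View pics/w6.png

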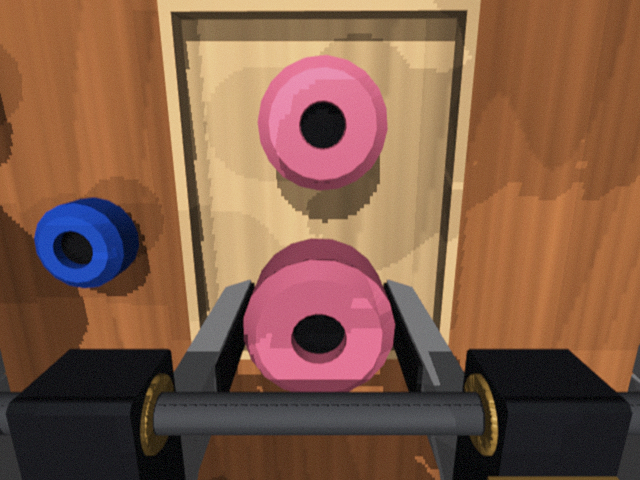

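The first big wheel lies flat at (323,123) with clear space for the second. Releasing the second, then on to the pink small wheel B.

```bash
python3 -m pendant '[[0,0,0,0,0,-30,0.4],[0,0,0,0,0,-45,0.4],[0,0,0,0,0,-51,0.4],[0,0,0,0,0,-51,0.4],[0,0,0,0,0,-51,0.4],[0,0,0,0,0,-51,0.85],[0,0,0,0,0,-51,0.85],[0,0,0,0,0,-51,0.85],[0,0,0,0,0,-51,0.85],[0,0,0,0,0,-51,0.85],[0,0,0,0,0,-20,0.85],[0,0,0,0,0,20,0.85],[0,0,0,0,0,60,1],[0,0,0,0,0,60,1],[0,0,0,0,0,60,1]]'
python3 -m pendant '[[0,0,0,-206,97,0,1],[0,0,0,-206,97,0,1],[0,0,0,-206,97,0,1],[0,0,0,-206,97,0,1],[0,0,0,-206,97,0,1],[0,0,0,-206,97,0,1],[0,0,0,-206,97,0,1],[0,0,0,-206,97,0,1],[0,0,0,-206,97,0,1],[0,0,0,-206,97,0,1],[0,0,0,-206,97,-60,1],[0,0,0,-206,97,-60,1],[0,0,0,-206,97,-60,1]]'
python3 - <<'E'
from h import *
c=cam('wrist'); save(c,'w7.png')
E
```

```text
t: 17.27
ee_pos: [0.6107, -0.2835, 0.1432]
ee_rot: [0.707, 0.707, 0.001, 0.002]
contact_force: [-0.6, -0.3, -1.3]
grip_width: 0.0933
t: 18.35
ee_pos: [0.4025, -0.1853, 0.0768]
ee_rot: [0.707, 0.707, -0.001, -0.003]
contact_force: [0.1, -0.9, -0.6]
grip_width: 0.0939
```

View pics/w7.png

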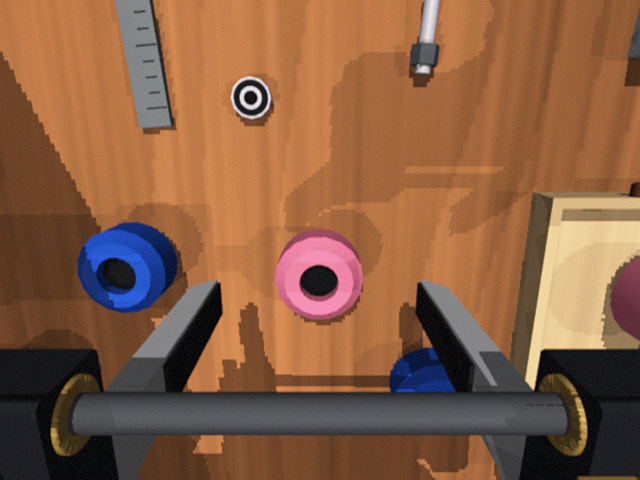

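Pink small wheel at (319,278) between the fingers; both blue wheels are clear.

```bash
python3 -m pendant '[[0,0,0,0,0,-30,1],[0,0,0,0,0,-59,1],[0,0,0,0,0,-59,1],[0,0,0,0,0,-59,1],[0,0,0,0,0,-59,0.3],[0,0,0,0,0,-59,0.3],[0,0,0,0,0,-59,0.3],[0,0,0,0,0,-59,0.3],[0,0,0,0,0,-59,0.3],[0,0,0,0,0,-59,0.3],[0,0,0,0,0,-59,0.3],[0,0,0,0,0,0,0.3],[0,0,0,0,0,40,0.3],[0,0,0,0,0,70,0.3],[0,0,0,0,0,70,0.3],[0,0,0,0,0,70,0.3]]' 15
python3 -m pendant '[[0,0,-0.07,242,156,0,0.3],[0,0,-0.07,242,156,0,0.3],[0,0,-0.07,242,156,0,0.3],[0,0,-0.07,242,156,0,0.3],[0,0,-0.07,242,156,0,0.3],[0,0,-0.07,242,156,0,0.3],[0,0,-0.07,242,156,0,0.3],[0,0,-0.07,242,156,0,0.3],[0,0,-0.07,242,156,0,0.3],[0,0,-0.07,242,156,0,0.3],[0,0,-0.07,242,156,0,0.3],[0,0,-0.07,242,156,-70,0.3],[0,0,-0.07,242,156,-70,0.3],[0,0,-0.07,242,156,-70,0.3],[0,0,-0.07,242,156,-70,0.3]]'
python3 - <<'E'
from h import *
c=cam('wrist'); save(c,'w8.png')
E
```

```text
t: 19.73
ee_pos: [0.4047, -0.1865, 0.1525]
ee_rot: [0.707, 0.707, 0.001, 0.002]
contact_force: [-0.1, 0.2, -1.3]
grip_width: 0.0498
t: 20.98
ee_pos: [0.645, -0.0307, 0.0802]
ee_rot: [0.732, 0.681, -0.001, -0.001]
contact_force: [0.6, -1.0, -0.1]
grip_width: 0.0499
```

View pics/w8.png

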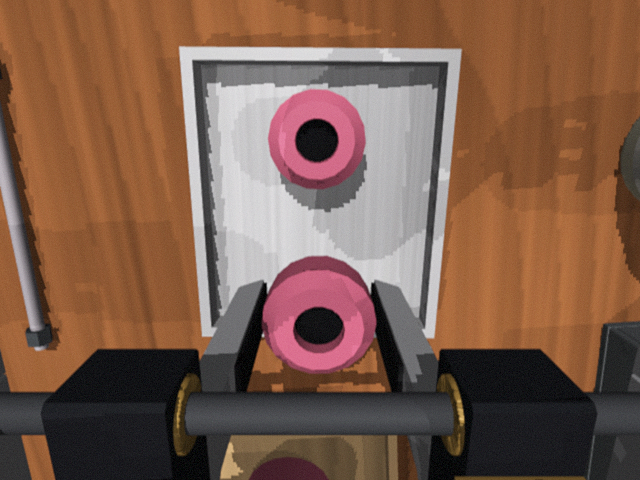

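Small wheel 1 lies flat at (317,139) and the second is above its half of the tray. Releasing, then to the axle.

```bash
python3 -m pendant '[[0,0,0,0,0,-30,0.3],[0,0,0,0,0,-46,0.3],[0,0,0,0,0,-52,0.3],[0,0,0,0,0,-52,0.3],[0,0,0,0,0,-52,0.3],[0,0,0,0,0,-52,0.75],[0,0,0,0,0,-52,0.75],[0,0,0,0,0,-52,0.75],[0,0,0,0,0,-52,0.75],[0,0,0,0,0,-52,0.75],[0,0,0,0,0,-20,0.75],[0,0,0,0,0,20,0.75],[0,0,0,0,0,60,0.5],[0,0,0,0,0,60,0.5],[0,0,0,0,0,60,0.5]]'
python3 -m pendant '[[0,0,0,-181,44,0,0.4],[0,0,0,-181,44,0,0.4],[0,0,0,-181,44,0,0.4],[0,0,0,-181,44,0,0.4],[0,0,0,-181,44,0,0.4],[0,0,0,-181,44,0,0.4],[0,0,0,-181,44,0,0.4],[0,0,0,-181,44,0,0.4],[0,0,0,-181,44,0,0.4],[0,0,0,-181,44,-60,0.4],[0,0,0,-181,44,-60,0.4],[0,0,0,-181,44,-60,0.4],[0,0,0,-181,44,-60,0.4],[0,0,0,-181,44,-60,0.4]]'
python3 - <<'E'
from h import *
c=cam('wrist'); save(c,'w9.png')
E
```

```text
t: 22.28
ee_pos: [0.6468, -0.0301, 0.1431]
ee_rot: [0.732, 0.682, 0.002, 0.002]
contact_force: [-0.3, -0.6, -1.2]
grip_width: 0.054
t: 23.45
ee_pos: [0.4658, 0.0138, 0.0814]
ee_rot: [0.732, 0.681, 0.0, 0.0]
contact_force: [-0.3, -0.7, 0.8]
grip_width: 0.0379
```

View pics/w9.png

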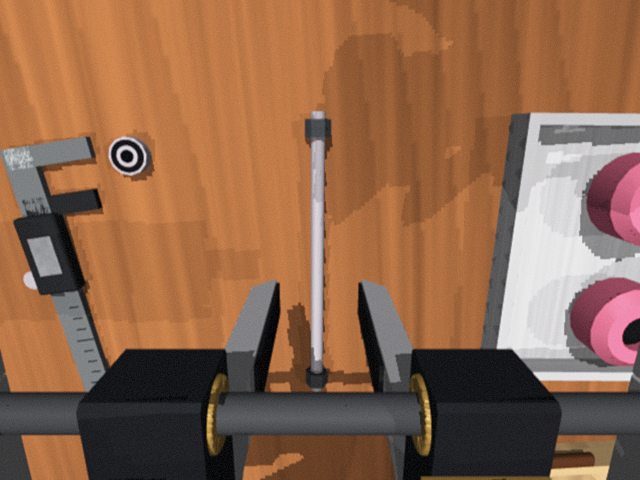

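The axle runs at column 318, parallel to the pads, with nuts at (317,128) and (317,378).

```bash
python3 - <<'E'
from h import *
c=cam('wrist'); a,b=world(c,(317.5,128),.011),world(c,(316.5,377),.011); print(a,b,(a+b)/2,np.linalg.norm(a-b),np.arctan2(-(a-b)[0],(a-b)[1]),env.get_state()['ee_pos'])
E
```

```text
[0.46956435 0.09271707 0.011     ] [ 0.45728167 -0.06658508  0.011     ] [0.46342301 0.01306599 0.011     ] 0.15977496221010998 -0.07695083134024691 [0.4657448  0.0138469  0.08172307]
```

```bash
python3 -m pendant '[[0,0,-0.007,-1,-1,-30,0.4],[0,0,-0.007,-1,-1,-55,0.4],[0,0,-0.007,-1,-1,-61,0.4],[0,0,-0.007,-1,-1,-61,0.4],[0,0,-0.007,-1,-1,-61,0.4],[0,0,-0.007,-1,-1,-61,0],[0,0,-0.007,-1,-1,-61,0],[0,0,-0.007,-1,-1,-61,0],[0,0,-0.007,-1,-1,-61,0],[0,0,-0.007,-1,-1,-61,0],[0,0,-0.007,-1,-1,-61,0],[0,0,-0.007,-1,-1,-61,0],[0,0,-0.007,-1,-1,-30,0],[0,0,-0.007,-1,-1,10,0],[0,0,-0.007,-1,-1,40,0],[0,0,-0.007,-1,-1,40,0],[0,0,-0.007,-1,-1,40,0]]' 30
```

```text
t: 24.97
ee_pos: [0.4643, 0.0129, 0.1214]
ee_rot: [0.734, 0.679, 0.001, 0.001]
contact_force: [-0.6, 0.9, -1.1]
grip_width: 0.007
```

```bash
python3 -m pendant '[[0,0,0.112,116,252,0,0],[0,0,0.112,116,252,0,0],[0,0,0.112,116,252,0,0],[0,0,0.112,116,252,0,0],[0,0,0.112,116,252,0,0],[0,0,0.112,116,252,0,0],[0,0,0.112,116,252,0,0],[0,0,0.112,116,252,0,0],[0,0,0.112,116,252,0,0],[0,0,0.112,116,252,0,0],[0,0,0.112,116,252,0,0],[0,0,0.112,116,252,0,0],[0,0,0.112,116,252,0,0]]'
python3 - <<'E'
from h import *
c=cam('wrist'); save(c,'w10.png'); print(env.get_state()['ee_pos'])
for y in(.05,-.05):
  for p in [(0,y,.030),(-.0185,y,.048),(.0185,y,.048)]:
    w=.035; print(p,pix(c,(.580+np.cos(w)*p[0]-np.sin(w)*p[1],.265+np.sin(w)*p[0]+np.cos(w)*p[1],p[2])).round(1))
E
```

```text
t: 26.05
ee_pos: [0.5798, 0.2641, 0.1205]
ee_rot: [0.695, 0.719, 0.0, 0.0]
contact_force: [1.5, -0.5, -0.5]
grip_width: 0.0071
[0.57987899 0.26431391 0.12064042]
(0, 0.05, 0.03) [321.  174.9]
(-0.0185, 0.05, 0.048) [289.4 178.5]
(0.0185, 0.05, 0.048) [353.  178.3]
(0, -0.05, 0.03) [321.2 320.3]
(-0.0185, -0.05, 0.048) [292.9 333.1]
(0.0185, -0.05, 0.048) [349.8 333. ]
```

View pics/w10.png

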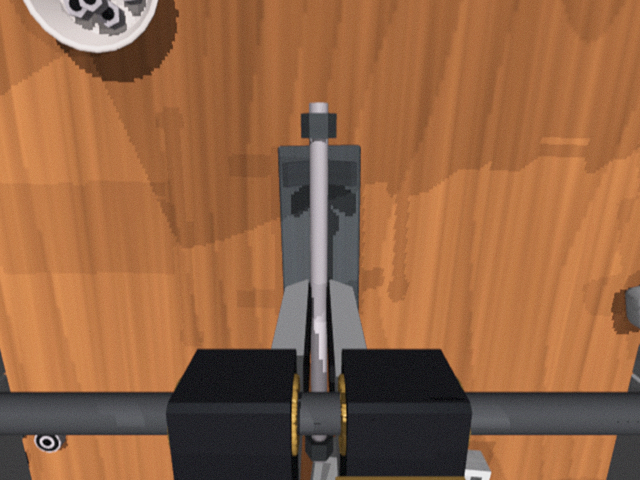

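The axle (column 319) lies along the rest's centre line: base edges are at 279–361 px, and the post is near row 175, as predicted. Seating it gently.

```bash
python3 -c "
from h import *
c=cam('wrist');print(pix(c,(.580-.035*.065,.330,.008)),world(c,(320,147),.008),world(c,(320,125),.1085+.006))"
python3 -m pendant '[[0,0,0,0,0,-30,0],[0,0,0,0,0,-50,0],[0,0,0,0,0,-60,0],[0,0,0,0,0,-66,0],[0,0,0,0,0,-70,0],[0,0,0,0,0,-71,0],[0,0,0,0,0,-71,0],[0,0,0,0,0,-71,0],[0,0,0,0,0,-71,0],[0,0,0,0,0,-71,0]]'
```

```text
[320.70302332 148.73610248] [0.57721806 0.33111475 0.008     ] [0.57641138 0.344551   0.1145    ]
t: 26.98
ee_pos: [0.5801, 0.2651, 0.0501]
ee_rot: [0.695, 0.719, 0.0, 0.0]
contact_force: [0.1, 1.1, -0.8]
grip_width: 0.007
```

```bash
python3 -m pendant '[[0,0,0,0,0,-1,0.1],[0,0,0,0,0,-1,0.2],[0,0,0,0,0,-1,0.4],[0,0,0,0,0,-1,0.4],[0,0,0,0,0,-1,0.4],[0,0,0,0,0,-1,0.4],[0,0,0,0,0,20,0.4],[0,0,0,0,0,60,0.4],[0,0,0,0,0,100,0.4],[0,0,0,-140,20,120,0.4],[0,0,0,-180,20,140,0.4],[0,0,0,-230,20,140,0.4],[0,0,0,-230,20,140,0.4],[0,0,0,-230,20,140,0.4],[0,0,0,-230,20,140,0.4],[0,0,0,-230,20,140,0.4],[0,0,0,-230,20,140,0.4],[0,0,0,-230,20,140,0.4]]'
python3 - <<'E'
from fit import *
ct,cs=cam('top'),cam('side')
save(cs,'side_end.png',(310,150,570,400),2.3); save(ct,'top_end.png',(100,80,540,300),1.8)
T=dict(big=(.6093,-.2412,.003),small=(.648,.007,-.07))
for n,c in (('t',ct),('s',cs)):
  for ctr,m in blobs(c):
    w=world(c,ctr,.03)[:2]; k='big' if w[1]<-.12 else 'small'; rr,h=dict(big=(.031,.044),small=(.025,.032))[k]
    p,s=fit([(c,m)],lambda x,y:[(a,b,z+.006) for a,b,z in cyl(rr,h,x,y)],w); tx,ty,tw=T[k]; d=p-[tx,ty]; print(n,k,s,'in tray',np.round([np.cos(tw)*d[0]+np.sin(tw)*d[1],-np.sin(tw)*d[0]+np.cos(tw)*d[1]],4))
for n,c in (('top',ct),('side',cs)):
  for q,z in(('axle_mid',.036),('nut_dish',0)):
    for r in viewer.tip_of(q,n)[:1]: print(n,q,r['score'],world(c,r['at'],z).round(4))
E
```

```text
t: 28.48
ee_pos: [0.3504, 0.285, 0.1896]
ee_rot: [0.695, 0.719, 0.0, 0.0]
contact_force: [-0.1, -1.0, 0.2]
grip_width: 0.0376
t big 0.884 in tray [ 0.0011 -0.0413]
t big 0.882 in tray [0.0012 0.0395]
t small 0.855 in tray [ 0.0021 -0.0396]
t small 0.846 in tray [-0.0006  0.0363]
s big 0.49 in tray [ 0.0027 -0.0311]
s small 0.755 in tray [ 0.0069 -0.0327]
s small 0.777 in tray [-0.0011  0.0392]
top axle_mid 0.92 [0.5884 0.2711 0.036 ]
side axle_mid 0.71 [0.5817 0.2509 0.036 ]
side nut_dish 0.95 [0.4358 0.4217 0.    ]
```

View pics/side_end.png

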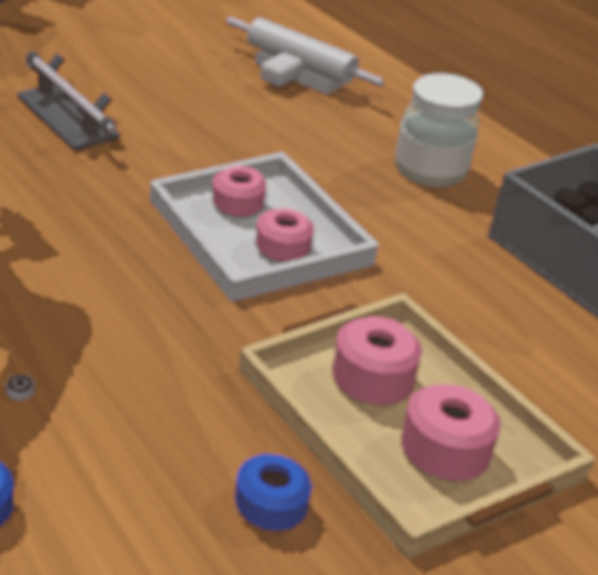

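View pics/top_end.png

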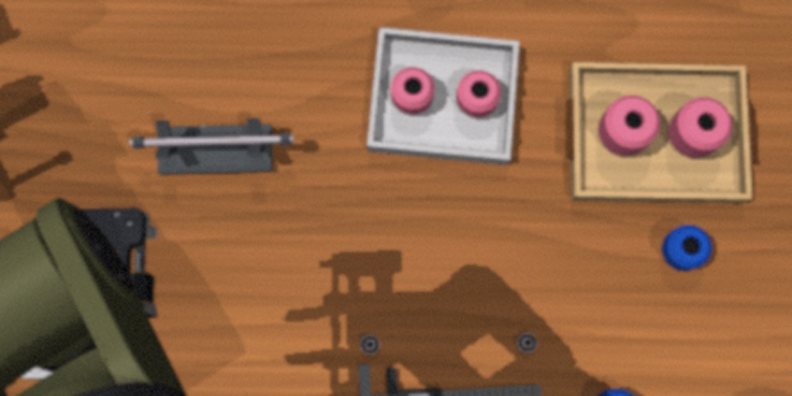

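Both trays look right: all wheels flat and apart. I triangulate the axle's nuts from the two views, top (176.7,159.4) and (260,156.7), side (324.3,176.1) and (357.8,206.5), to check height and seating.

```bash
python3 - <<'E'
from h import *
ct,cs=cam('top'),cam('side')
K=lambda c:np.array([[c['f'],0,c['cx']],[0,c['f'],c['cy']],[0,0,1]])@np.c_[c['R'],c['t']]
X=cv2.triangulatePoints(K(ct),K(cs),np.array([[176.7,260],[159.4,156.7]]),np.array([[324.3,357.8],[176.1,206.5]])); X=(X[:3]/X[3]).T
print(X, X.mean(0)); d=X[0]-X[1]; print('len',np.linalg.norm(d),'yaw',np.arctan2(-d[0],d[1]),'tilt',d[2]/d[1])
for s in (1,-1): P=(.580-.035*.081*s,.265+.081*s,.036); print('predicted',pix(ct,P).round(1),pix(cs,P).round(1))
E
```

```text
[[0.578432   0.34668103 0.0327749 ]
 [0.58762371 0.18116249 0.03006265]] [0.58302786 0.26392176 0.03141878]
len 0.16579574674043113 yaw 0.05547581344171497 tilt 0.016386391621183972
predicted [176.6 159.3] [323.8 175.2]
predicted [258.1 158.2] [355.5 204.2]
```

Both nuts land within about 3 px of the predicted seated position. One close look to be sure of both notches.

```bash
python3 -m pendant '[[0,0,0,230,-100,-10,0.4],[0,0,0,230,-100,-10,0.4],[0,0,0,230,-100,-10,0.4],[0,0,0,230,-100,-10,0.4],[0,0,0,230,-100,-10,0.4],[0,0,0,230,-100,-10,0.4],[0,0,0,230,-100,-10,0.4],[0,0,0,230,-100,-10,0.4],[0,0,0,230,-100,-10,0.4],[0,0,0,230,-100,-10,0.4],[0,0,0,230,-100,-10,0.4]]'
python3 - <<'E'
from h import *
c=cam('wrist'); save(c,'w11.png')
w=.035
for p in [(0,.081,.036),(0,-.081,.036),(-.028,.065,.008),(.028,.065,.008),(-.028,-.065,.008),(.028,-.065,.008)]: print(p,pix(c,(.580+p[0]-w*p[1],.265+w*p[0]+p[1],p[2])).round(1))
print([ (np.round(r['at'],1),r['score'],world(c,r['at'],.036).round(4)) for r in viewer.tip_of('axle_mid','wrist')])
E
```

```text
t: 29.8
ee_pos: [0.5791, 0.1857, 0.18]
ee_rot: [0.695, 0.719, 0.0, 0.0]
contact_force: [0.7, -0.7, 0.6]
grip_width: 0.0373
(0, 0.081, 0.036) [325.9   3.9]
(0, -0.081, 0.036) [325.  234.5]
(-0.028, 0.065, 0.008) [288.1  38.6]
(0.028, 0.065, 0.008) [362.1  38.6]
(-0.028, -0.065, 0.008) [291.4 207.8]
(0.028, -0.065, 0.008) [357.7 207.7]
[(array([325.6, 129.3]), 0.61, array([0.5802, 0.264 , 0.036 ]))]
```

View pics/w11.png

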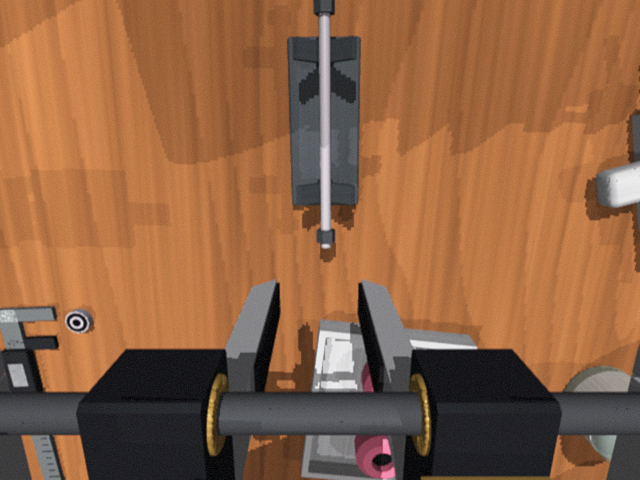

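The axle lies along the rest's centre line (column 325), with nuts at rows 6 and 236 against predicted 4 and 234.5, so it sits in both notches. The arm is clear; handing in.

```bash
python3 -c "
from workcell import job; print(job.close_job())"
```

```text
the job is handed in; nothing more can be done
None
```

I put both big pink wheels in the plywood tray, both small pink wheels in the aluminium tray, and laid the axle in the rest. I handed the job in at about 30 s, with the arm clear; it gave no verdict. I never reached for the blue and purple look-alikes or the nut dish.

**Wheels:** All four look flat and apart in the last pictures. From the top view, the big ones are about 40 mm either side of their tray's middle, and the small ones 36–40 mm. All are within about 2 mm of the middle across the tray.

**Axle:** In the last close-up, both nuts were within about 2 px of where a seated axle should show. Its middle came out about 1 mm from the rest's estimated centre.

Some checks disagreed or gave weak results:
- **Axle height:** A rough triangulation from hand-picked pixels gave 31 mm instead of 36 mm, and about 0.02 rad more yaw than expected. I put this down to pixel error and went with the close-up. In the same check, the axle-finding network gave positions 9–15 mm off from the top and side cameras.
- **Wheels from the side:** This view gave a poor fit for one big wheel (score 0.49, likely the two wheels merged), and the small wheels came out up to 7 mm from their top-view positions.
- **Nut dish:** The network found it only in the side view, about 13 mm from its first reading. The dish was partly hidden or out of frame in the last pictures, so I did not confirm by eye that it hadn't moved. The gripper never came near it.

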